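# Clamp a folded pipe-cover panel against its batten with a ratchet clamp

## Robot

A 6-joint arm with a two-finger parallel gripper is mounted at the origin on the work surface. World frame = base frame: x ahead of the robot, y to its left, z up, the work surface at z = 0. Lengths are in mm, angles in rad, forces in N, time in s.
With the tool pointing down it reaches from about 350 to 875 mm from the base axis. Payload 4.2 kg.
Tool frame: the origin (TCP) lies at the very end of the fingers, on their centre line; the grasp point (between the pads) lies 19 mm behind it (arm.pinch_z is the distance from the TCP to the grasp point, in mm); x points along the fingers, y is the direction in which the jaws open and shut, and the axes are right-handed (so a half turn about x gives the same grasp; the last joint's range is limited). The gripper opens to 85 mm and grips with 20 to 120 N. Pads are 22 mm wide; open, the fingers measure 114 mm over their backs; the gripper's body (76 mm by 85 mm) begins 54 mm behind the grasp point. The pads swing forward as they close: fully open they stand 13 mm farther back than shut.
Start: joints at [-1.07, 0.385, 0.008, 0, -1.194, -0.259], TCP at [149.674, -606.792, 231.312] pointing down, gripper open.
Joint ranges: [-3.14, 3.14], [-1.21, 2.06], [-1.07, 1.41], [-3.16, 2.05], [-2.99, -0.16], [-3.1, 3.1]. Speed limits (rad/s): [2.79, 2.79, 3.14, 3.14, 3.14, 3.14].

## Interface

Orientations are given as a unit quaternion [x, y, z, w].
In Python, from bench import arm gives the robot as it stands.
- The arm moves only by the tool drive_tool, never from a script. Its argument "motion" is a list of rows, each a list of 4 numbers: the shift along the tool's x, y, z in mm, then the turn about the tool's x in degrees. In form: [[dx, dy, dz, spin], ...]. A call has 1 to 10 rows; each row shifts and turns the commanded pose from where the row before left it, along the tool's axes as they then stand; what a row does not reach is not made up. A row lasts 1/12 s, in which the tool goes at most 41.7 mm and 7.16 degrees, less where a joint would pass 70% of its speed; a pose out of reach is approached as far as the arm can. A call with a gripper value outside its range is refused whole. "grip" is the finger opening in mm, from 0 to 85.4, set as the call begins (left out, the last holds). The fingers move at their own pace and stop on an object; the grip force is fixed at half the most. Time passes only in rows, so rows that do not move let the fingers close. It gives the time, the measured TCP pose, the force and the opening at its end, in the units of the state.
- arm.read_state(): the state, without advancing time (a new reading comes with each control period).
- arm.get_image(name): name is "scene" or "top" or "wrist"; returns the picture (480x640x3 uint8, red, green, blue); there is no depth.
- arm.calibration(name): a dict with "K" (3x3 intrinsics, pixels), "eye" and "attitude" of the camera in the world; the wrist camera has in their place "T_tool_cam" (4x4, takes a point from camera to tool coordinates, whose origin is the TCP and whose axes are the tool frame's). Camera axes: x right, y up, looking along -z (the intrinsics and any distortion apply to the point x, -y, -z); pixel columns grow to the right and rows downward; lengths in mm; the calibration is good to about 2 mm. A picture is of the moment at which its call begins: read the wrist's pose just before it. calibration takes no time and is no camera call.
- arm.job_done(): hands the job in, once; it reports no verdict.
The state is a dict: "clock": time; "joints": joint angles; "joint_vel": joint speeds; "joint_efforts": joint torques, N m; "position": TCP position; "ee_rot": TCP orientation; "contact_force": force on the tool from outside, world axes, zero at the start; "wrist_torque": the same for the moment, N m; "gripper_width": finger opening in mm.
Only numpy, scipy, OpenCV 4.12 (cv2) and the standard library are available. Lean on these libraries where they do the work, as an engineer would, in place of code of your own. Each camera call takes 0.05 s, during which the arm holds its last target. There are 200 camera calls.

## Task

On the glue-up board, fold the hinged white panel up until it stands upright, flat against the wooden batten; then squeeze the clamp's trigger towards its handle, again and again, until the rubber pad has come forward and presses the panel, with the pad's spring squeezed in about half of its 16 mm travel and never all the way. Finish while still holding the trigger squeezed, the pad gripping the panel; move the rod and pad only by pumping the trigger, and leave the other things on the table where they are.

Things in the scene. Friction and masses are not known exactly. Their poses are not given: they have to be found in the camera images.
- jig: plywood glue-up board carrying the ratchet clamp, panel and stop: 200 (x) x 380 (y) x 18 mm, fixed to the table, z up; origin at the centre of its underside. The clamp's axis is the board's y axis (x = 0); the pad is driven towards +y. On the pad's side the board is clear for |x| above 20 mm: the panel can be pushed from there near either end (|x| = 65 mm). 'Board' positions are in this frame
- handle_grip (a point): the black fixed handle, an upright post 26 mm (x) x 18 mm (y) centred at board y = -94 mm (back face at y = -103 mm), rising to z = 150 mm; this point lies mid-thickness at z = 133 mm
- trigger_grip (a point): centre of the trigger's head, a black bar 16 mm in diameter, 30 mm long along the board's x, on top of the lever. At rest at board y = -50, z = 132 mm; fully squeezed at y = -68 mm. From the handle's back face to the head's front face: 62 mm at rest, 43 mm fully squeezed, so a gripper from above can take both, closing along the board's y
- trigger (a joint): trigger angle (rad): 0 at rest, 0.5 fully squeezed towards the handle; springs back when let go. Force at its head 3 to 5 N, plus 0.8 times the pad's. A squeeze moves the rod up to 15 mm (the first 4 mm may be idle); on letting go a catch keeps the rod, less up to 4 mm (one tooth). A full pump gains about 12 mm
- rod (a joint): how far the rod has been pumped forward (m), 0 to 0.085; starts somewhere from 0 to 0.016. The uncompressed pad's front face is at board y = this value; with the panel upright it meets the panel at about 0.058
- pad (a joint): how far the pad is squeezed in against its spring (m), 0 free, 0.016 bottomed out; 1 N per mm
- pad_face: the round black rubber pad, 32 mm across and 8 mm thick, at the front end of the rod, facing the panel; origin at the centre of its front face, y the pressing direction
- bar: the toothed rod with its rear knob and front flange, moved only by the trigger (do not push it by hand)
- trigger_head: the trigger's head with its lever (8 x 6 mm bar down to the pivot); origin at point trigger_grip
- flap (a joint): fold angle of the white panel (rad): 0 is upright, positive leans towards the pad; starts 0.45 to 0.7. The stiff hinge stays where it is left (about 0.6 N at the top edge). Its axis lies along the board's x at y = 62 mm, z = 22 mm
- panel: the stiff white panel: 160 mm along the board's x, 8 mm thick, its top edge 57 mm from the hinge axis (z = 79 mm when upright); origin on the hinge axis, z up the panel
- panel_edge (a point): middle of the panel's free top edge
- batten: loose wooden batten 110 mm (x) x 32 mm (y) x 42 mm, standing on the board between the panel and the stop with about 1 mm play; origin at the centre of its underside. Back against the stop its front face is at board y = 67 mm, so the panel closed on it stands upright within 0.04 rad
- stop: fixed dark steel stop behind the batten, 130 mm wide, 60 mm tall; the face towards the batten is at board y = 99.3 mm
- bleach: tall white plastic bottle with a blue cap, 100 mm across, 250 mm tall; origin at the centre of its underside. Bystander
- soap: amber bottle with a black cap, 66 mm across, 150 mm tall; origin at the centre of its underside. Bystander
- tray: clear plastic tray, 240 x 170 x 60 mm; origin at the centre of its underside. Bystander
- coupling: grey plastic pipe coupling, 48 mm across, 55 mm tall, standing in the tray; origin at the centre of its underside. Bystander
- wrench: steel wrench 160 mm long, lying on the table on the robot's side of the board. Bystander
- driver: screwdriver with a grey handle, 180 mm long, lying on the table beyond the board. Bystander
- washer: flat black rubber washer, 40 mm across, 6 mm thick, lying on the board near its handle end. Bystander
- trap_cup: small grey plastic cup, 64 mm across, 60 mm tall, standing near the handle end of the board. Bystander
- pump_top (a point): board (0, -59, 103 mm): top of the aluminium pump head, a housing 30 mm wide in x, y from -104 to -29 mm, that carries the trigger's pivot (at y = -59, z = 95 mm). The toothed rod runs through it low down (centre z = 44 mm) and sticks out behind the handle
Things that resemble listed ones, but are neither listed nor needed, are in the scene too. Several things have the shape of the batten; the one meant has the colours described above.

How it is judged (in metres and radians):
On the way, in this order (a step that is already met when the one before it is completed fails the run):
1. the panel is folded upright against the batten before the rod has been pumped forward past 30 mm (value of joint flap between -0.1 and 0.1 rad and value of joint rod below 0.03 m), for 0.2 s.
2. the pad has been pumped forward and touches the panel (value of joint rod above 0.045 m and contact force between pad_face and panel above 1 N), for 0.1 s.
At the end, for the whole second after the job is handed in: The fingers still hold the trigger squeezed (over 1.5 N, past 0.04 rad); the pad presses the panel, its spring squeezed in 3 to 12.5 mm; panel upright within 0.1 rad; panel pressed on the batten (over 0.3 N), batten upright (value of joint pad between 0.003 and 0.0125 m and contact force between pad_face and panel above 2 N and contact force between the fingers and trigger_head above 1.5 N and value of joint trigger above 0.04 rad and value of joint flap between -0.1 and 0.1 rad and contact force between panel and batten above 0.3 N and angle between batten's own z axis and vertical below 0.12 rad); the arm keeps its last pose, push and grip.
It fails at once if the pad's spring is squeezed in more than 14.5 mm (crushing) (value of joint pad above 0.0145 m).
It fails at once if the robot pushes the pad or the rod directly (more than 4 N) (contact force between any of the fingers, the arm and pad_face above 4 N or contact force between any of the fingers, the arm and bar above 4 N).
It fails at once if a bystander is moved by more than 30 mm (distance of any of bleach, soap, tray, coupling, wrench, driver, washer, trap_cup from where it was at the start of the episode above 0.03 m).
It also fails if it takes over 61 s, if anything falls off the work surface, if the arm or the gripper's body presses on something with over 40 N, if the wrist force passes 120 N, or if a joint passes its speed limit or range.

## Working session

There is one attempt and no reset: what is moved stays moved. The work goes in short steps, Python scripts to look and compute and a tool call to move; the robot and the scene stay as the last step left them, time stands still between calls to the robot, and variables do not carry over. Pictures are saved under pics/ and viewed, about 8 in all and at most 12, crops included, and the job is handed in when it is done.

Besides the shell and the picture viewer there is one more tool, called by a JSON object that holds its "name" and its "arguments", one argument or row to a line. drive_tool: Moves the arm, as the interface text tells. Its arguments: {"type":"object","properties":{"motion":{"type":"array"},"grip":{"type":"number"}},"required":["motion"]}

```bash
ls; mkdir -p pics; python3 - <<'E'
from bench import arm
import cv2,numpy as np
np.set_printoptions(precision=3,suppress=True)
for n in("scene","top"):
    c=arm.calibration(n);print(n,c)
    im=arm.get_image(n);cv2.imwrite(f"pics/{n}0.png",im[:,:,::-1])
print(arm.calibration("wrist"));print(arm.read_state(),arm.pinch_z)
E
```

```text
pics
scene {'K': array([[474.691,   0.   , 325.472],
       [  0.   , 474.691, 243.469],
       [  0.   ,   0.   ,   1.   ]]), 'eye': array([1202.296,  177.511, 1276.36 ]), 'attitude': array([0.161, 0.217, 0.778, 0.567])}
top {'K': array([[522.205,   0.   , 313.395],
       [  0.   , 522.205, 237.778],
       [  0.   ,   0.   ,   1.   ]]), 'eye': array([ 436.13 ,  -26.439, 1360.587]), 'attitude': array([ 0.021, -0.03 , -0.703,  0.71 ])}
{'K': array([[398.882,   0.   , 318.606],
       [  0.   , 398.882, 234.315],
       [  0.   ,   0.   ,   1.   ]]), 'T_tool_cam': array([[   0.   ,    0.319,   -0.948, -143.338],
       [   1.   ,    0.   ,    0.   ,   -1.07 ],
       [   0.   ,   -0.948,   -0.319,  -80.092],
       [   0.   ,    0.   ,    0.   ,    1.   ]])}
{'clock': 0.1, 'joints': array([-1.07 ,  0.385,  0.007, -0.   , -1.194, -0.259]), 'joint_vel': array([ 0.001, -0.002,  0.004, -0.   , -0.001, -0.001]), 'joint_efforts': array([  0.001, -39.332,  18.893,   4.198,  -0.003,   0.   ]), 'position': array([ 149.534, -606.31 ,  230.334]), 'ee_rot': array([-0.085,  0.702,  0.086,  0.702]), 'contact_force': array([ 0.03 , -0.068, -0.147]), 'wrist_torque': array([-0.022,  0.007,  0.022]), 'gripper_width': 85.22365091465673} 18.700000000000003
```

View pics/scene0.png

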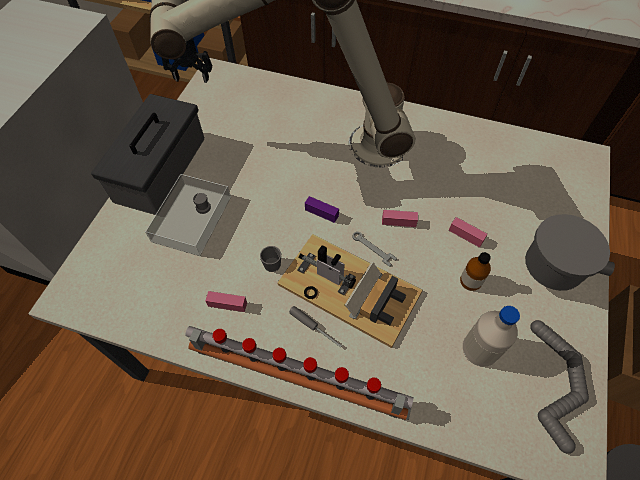

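View pics/top0.png

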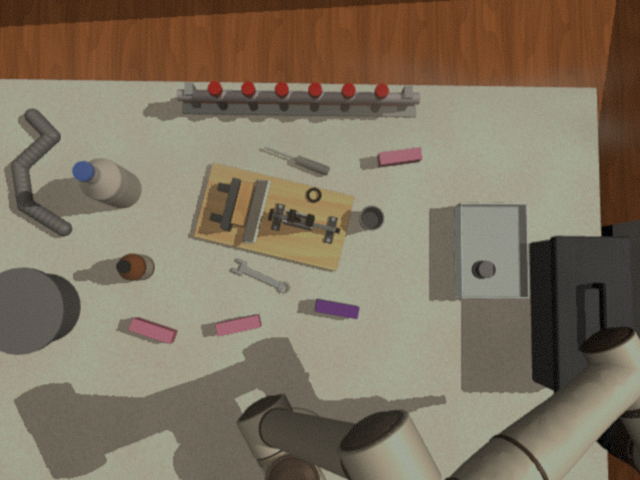

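The scene view shows the board (about px 280–425, 235–345) with the handle to the left and the panel and batten to the right. In the top view the board's corners lie near (212,163), (355,193), (335,270) and (193,238), with the panel end on the image's left (+y world).

```bash
cat > h.py <<'E'
import numpy as np,cv2
from scipy.spatial.transform import Rotation as R
from bench import arm
np.set_printoptions(precision=3,suppress=True)
def campose(n,st=None):
    c=arm.calibration(n)
    if n!="wrist": return c["K"],np.array(c["eye"]),R.from_quat(c["attitude"]).as_matrix()
    T=c["T_tool_cam"];Rt=R.from_quat(st["ee_rot"]).as_matrix()
    return c["K"],Rt@T[:3,3]+st["position"],Rt@T[:3,:3]
def ray(px,cam):
    K,e,A=cam;px=np.atleast_2d(px).astype(float)
    d=np.c_[(px[:,0]-K[0,2])/K[0,0],-(px[:,1]-K[1,2])/K[1,1],-np.ones(len(px))]
    return e,d@A.T
def onplane(px,z,cam):
    e,d=ray(px,cam);return e+d*((z-e[2])/d[:,2])[:,None]
def proj(P,cam):
    K,e,A=cam;c=(np.atleast_2d(P)-e)@A
    return np.c_[K[0,0]*c[:,0]/-c[:,2]+K[0,2],-K[1,1]*c[:,1]/-c[:,2]+K[1,2]]
E
python3 - <<'E'
from h import *
im=cv2.imread("pics/top0.png");hsv=cv2.cvtColor(im,cv2.COLOR_BGR2HSV)
m=cv2.inRange(hsv,(10,70,90),(28,255,255));m[:120]=0;m[320:]=0
m=cv2.morphologyEx(m,cv2.MORPH_OPEN,np.ones((3,3)))
n,l,s,_=cv2.connectedComponentsWithStats(m);m=np.isin(l,[i for i in range(1,n) if s[i,4]>200])
ys,xs=np.nonzero(m);pts=np.c_[xs,ys]
cam=campose("top");P=onplane(pts,18,cam)[:,:2].astype(np.float32)
r=cv2.minAreaRect(P);print(r,cv2.boxPoints(r),proj(np.c_[cv2.boxPoints(r),[18]*4],cam))
c=np.array(r[0]);b=cv2.boxPoints(r)
e=[b[1]-b[0],b[2]-b[1]];L=max(e,key=np.linalg.norm);L/=np.linalg.norm(L);L*=np.sign(L[1])
yaw=np.arctan2(-L[0],L[1]);print("center",c,"yaw deg",np.degrees(yaw))
ex=np.array([np.cos(yaw),np.sin(yaw)]);ey=np.array([-ex[1],ex[0]])
W=lambda x,y,z:np.r_[c+ex*x+ey*y,z]
for n,q in dict(trig=(0,-50,140),handle=(0,-94,150),paneltop65=(65,35,73),paneltopm65=(-65,35,73)).items():
    print(n,W(*q),proj(W(*q),cam),proj(W(*q),campose("scene")))
st=arm.read_state();print(R.from_quat(st["ee_rot"]).as_matrix())
E
```

```text
((585.2427978515625, 144.79000854492188), (285.5326232910156, 581.278564453125), 2.0474514961242676) [[ 432.184  430.143]
 [ 452.951 -150.764]
 [ 738.302 -140.563]
 [ 717.534  440.344]] [[128.003 275.308]
 [355.308 269.479]
 [351.865 159.858]
 [127.981 164.924]]
center [585.243 144.79 ] yaw deg 2.0474532
trig [587.029  94.822 140.   ] [[255.93 210.64]] [[363.518 268.863]]
handle [588.601  50.85  150.   ] [[274.408 209.656]] [[347.985 263.189]]
paneltop65 [648.951 182.09   73.   ] [[223.826 188.81 ]] [[386.409 308.042]]
paneltopm65 [519.034 177.445  73.   ] [[224.532 241.019]] [[395.75  267.881]]
[[-0.001 -0.239  0.971]
 [ 0.002  0.971  0.239]
 [-1.     0.002 -0.   ]]
```

```bash
python3 - <<'E'
from h import *
im=cv2.imread("pics/top0.png");hsv=cv2.cvtColor(im,cv2.COLOR_BGR2HSV)
m=cv2.inRange(hsv,(10,70,90),(28,255,255));m[:155]=0;m[280:]=0;m[:,:185]=0;m[:,362:]=0
m=cv2.morphologyEx(m,cv2.MORPH_OPEN,np.ones((3,3)))
ys,xs=np.nonzero(m);pts=np.c_[xs,ys]
cam=campose("top");P=onplane(pts,18,cam)[:,:2].astype(np.float32)
r=cv2.minAreaRect(P);print(r,proj(np.c_[cv2.boxPoints(r),[18]*4],cam).round())
c=np.array(r[0]);b=cv2.boxPoints(r)
e=[b[1]-b[0],b[2]-b[1]];L=max(e,key=np.linalg.norm);L/=np.linalg.norm(L);L*=np.sign(L[1])
yaw=np.arctan2(-L[0],L[1]);print("center",c,"yaw deg",np.degrees(yaw))
ex=np.array([np.cos(yaw),np.sin(yaw)]);ey=np.array([-ex[1],ex[0]])
W=lambda x,y,z:np.r_[c+ex*x+ey*y,z]
ims=cv2.imread("pics/scene0.png");sc=campose("scene")
crops=[]
for I,C in((im,cam),(ims,sc)):
    J=cv2.resize(I,None,fx=4,fy=4,interpolation=cv2.INTER_CUBIC)
    for q,col in (((0,-50,140),(0,255,0)),((0,-94,150),(255,0,0)),((80,67,18),(0,0,255)),((0,-190,18),(0,255,255)),((0,99,78),(255,255,0))):
        u=proj(W(*q),C)[0]*4+1.5;cv2.drawMarker(J,tuple(int(v) for v in u),col,0,14,1)
    u=proj(W(0,-10,60),C)[0]*4;x,y=int(u[0]),int(u[1]);crops.append(J[max(0,y-225):y+225,x-380:x+380][:, :760])
for i,q in enumerate(crops):cv2.imwrite(f"pics/crop{i}.png",q)
for n,q in dict(trig=(0,-50,140),handle=(0,-94,150)).items(): print(n,W(*q),proj(W(*q),cam))
E
```

```text
((588.230712890625, 60.7314453125), (380.78192138671875, 201.68682861328125), 77.109130859375) [[336. 271.]
 [354. 196.]
 [212. 162.]
 [192. 237.]]
center [588.231  60.731] yaw deg -12.890866
trig [577.076  11.992 140.   ] [[291.146 215.255]]
handle [567.26  -30.899 150.   ] [[309.375 219.159]]
```

View pics/crop0.png

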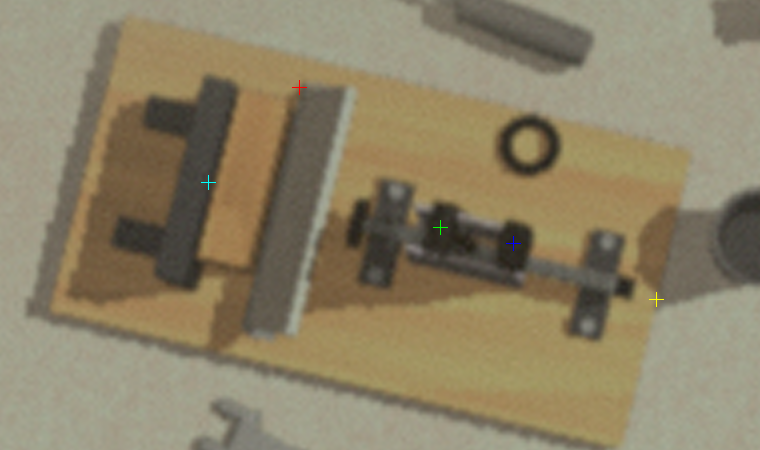

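View pics/crop1.png

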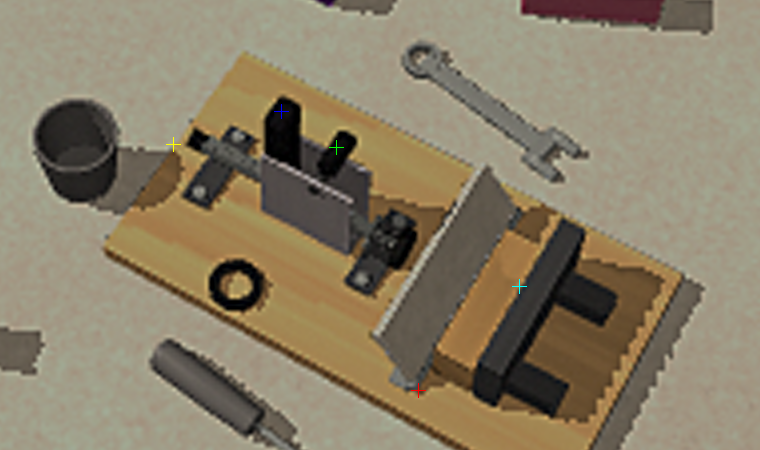

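The board fit agrees in both views: the handle and trigger markers land on the handle and trigger, the size comes out at 381 x 202 mm, and the yaw is -12.9°. The panel leans towards the pad. I'll close the gripper, turn it to the board's axes and move over.

{"name": "drive_tool", "arguments": {
  "motion": [
    [-8, 0, 0, 7],
    [-8, 0, 0, 7],
    [-8, 0, 0, 7],
    [-6, 0, 0, 5.7],
    [0, 36, 10, 0],
    [0, 36, 10, 0],
    [0, 36, 10, 0],
    [0, 36, 10, 0],
    [0, 36, 10, 0],
    [0, 36, 10, 0]
  ],
  "grip": 0
}}

```text
clock: 0.93
position: [256.4, -407.7, 260.9]
ee_rot: [0.08, 0.703, -0.079, 0.702]
contact_force: [1.2, 0.2, -0.5]
gripper_width: 0.1
```

{"name": "drive_tool", "arguments": {
  "motion": [
    [0, 36, 10, 0],
    [0, 36, 10, 0],
    [0, 36, 10, 0],
    [0, 36, 10, 0],
    [0, 36, 10, 0],
    [0, 36, 10, 0],
    [0, 36, 10, 0],
    [0, 36, 10, 0],
    [0, 36, 10, 0],
    [0, 36, 10, 0]
  ]
}}

```text
clock: 1.77
position: [433.9, -78.9, 261.3]
ee_rot: [0.079, 0.703, -0.079, 0.703]
contact_force: [0.1, -0.0, 0.8]
gripper_width: 0.0
```

```bash
cat >> h.py <<'E'
C=np.array([588.2,60.7]);YAW=np.radians(-12.9)
EX=np.array([np.cos(YAW),np.sin(YAW)]);EY=np.array([-EX[1],EX[0]])
def board(p): d=np.asarray(p)[:2]-C;return np.r_[d@EX,d@EY,p[2]]
def W(x,y,z): return np.r_[C+EX*x+EY*y,z]
def rep():
    s=arm.read_state();Rt=R.from_quat(s["ee_rot"]).as_matrix();f=s["contact_force"]
    print("t",s["clock"],"board",board(s["position"]),"F board",f[:2]@EX,f[:2]@EY,f[2],"w",round(s["gripper_width"],2),"tooly in board deg",np.degrees(np.arctan2(-Rt[0,1],Rt[1,1])-YAW))
    return s
E
python3 -c "
from h import *
rep()"
```

```text
t 1.7667 board [-119.281 -170.531  261.262] F board 0.06988482329556617 0.0007521592421841951 0.8184869915959078 w 0.03 tooly in board deg 0.07624530544876809
```

{"name": "drive_tool", "arguments": {
  "motion": [
    [0, 33, 11, 0],
    [0, 33, 11, 0],
    [0, 33, 11, 0],
    [0, 33, 11, 0],
    [0, 33, 10, 0],
    [35, 0, 0, 0],
    [35, 0, 0, 0],
    [35, 0, 0, 0],
    [0, 0, 0, 0]
  ]
}}

```text
clock: 2.52
position: [517.9, 66.8, 149.1]
ee_rot: [0.078, 0.708, -0.082, 0.697]
contact_force: [-2.0, -0.9, -0.5]
gripper_width: 0.3
```

```bash
python3 -c "
from h import *
s=rep();cv2.imwrite('pics/w1.png',arm.get_image('wrist')[:,:,::-1])"
```

```text
t 2.5167 board [-69.899  -9.734 149.12 ] F board -1.773845600682455 -1.3233181650654118 -0.5462187698479586 w 0.34 tooly in board deg -0.02520043997055848
```

View pics/w1.png

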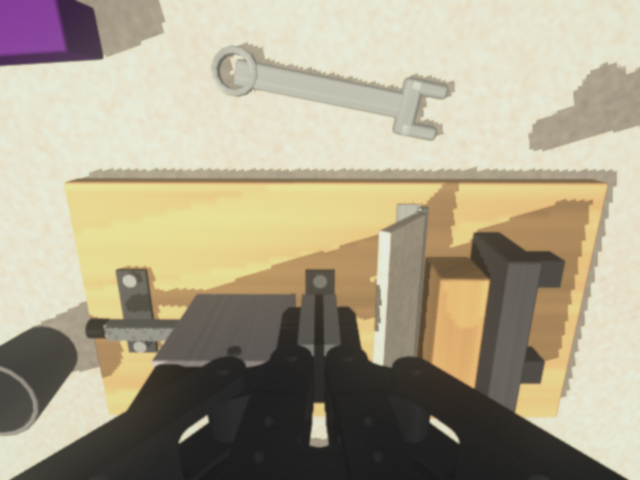

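The wrist view shows the fingers at column ~318, clear of the panel's free edge (~383). The wrench and cup are clear, and the board's near corners are at (67,182) and (607,182).

```bash
python3 -c "
from h import *
s=arm.read_state();cam=campose('wrist',s)
for p in onplane([(67,183),(607,183)],18,cam):print(board(p))
for p in onplane([(383,233)],66,cam):print('edge',board(p))"
```

```text
[ -92.439 -187.924   18.   ]
[-93.015 193.316  18.   ]
edge [-71.238  29.757  66.   ]
```

{"name": "drive_tool", "arguments": {
  "motion": [
    [24, 0, 0, 0],
    [24, 0, 0, 0],
    [24, 0, 0, 0],
    [24, 0, 0, 0],
    [0, 0, 0, 0]
  ]
}}

```text
clock: 2.98
position: [521.9, 67.4, 58.7]
ee_rot: [0.079, 0.704, -0.08, 0.701]
contact_force: [-0.3, -0.9, -0.5]
gripper_width: 0.5
```

{"name": "drive_tool", "arguments": {
  "motion": [
    [0, 6, 0, 0],
    [0, 6, 0, 0],
    [0, 6, 0, 0],
    [0, 6, 0, 0],
    [0, 5, 0, 0],
    [0, 5, 0, 0],
    [0, 5, 0, 0],
    [0, 5, 0, 0],
    [0, 0, 0, 0],
    [0, 0, 0, 0]
  ]
}}

```text
clock: 3.82
position: [533.0, 107.9, 68.1]
ee_rot: [0.076, 0.702, -0.08, 0.703]
contact_force: [-11.7, -14.7, 42.0]
gripper_width: 0.3
```

```bash
python3 -c "
from h import *
s=rep()"
```

```text
t 3.8167 board [-64.312  33.695  68.1  ] F board -8.098656883960125 -16.94603151002211 41.964396014112104 w 0.28 tooly in board deg 0.2485527629203066
```

The push raised the tool by 10 mm with 42 N upwards, which I didn't expect, so I'm looking.

```bash
python3 -c "
from h import *
rep()
a=arm.get_image('wrist')[:,:,::-1];b=arm.get_image('scene')[:,:,::-1]
u=proj(W(0,20,40),campose('scene'))[0].astype(int)
b=cv2.resize(b[u[1]-75:u[1]+75,u[0]-75:u[0]+75],(480,480),interpolation=cv2.INTER_CUBIC)
a=cv2.resize(a[120:480,110:530],(560,480))
cv2.imwrite('pics/c2.png',cv2.resize(np.hstack([a[:,60:380],b]),(800,480)))"
```

```text
t 3.8167 board [-64.312  33.695  68.1  ] F board -8.098656883960125 -16.94603151002211 41.964396014112104 w 0.28 tooly in board deg 0.2485527629203066
```

View pics/c2.png

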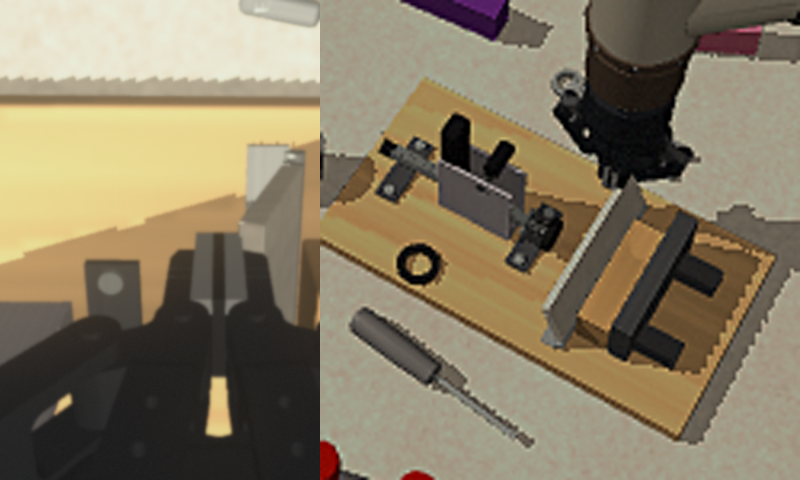

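The picture shows the panel partly raised, with its top edge wedged under the flared finger linkage because the tip was too low. I'll raise the tool so that only the tips push.

{"name": "drive_tool", "arguments": {
  "motion": [
    [-6, -3, 0, 0],
    [-6, -3, 0, 0],
    [0, 0, 0, 0],
    [0, 0, 0, 0]
  ]
}}

```text
clock: 4.25
position: [531.8, 105.7, 72.8]
ee_rot: [0.079, 0.702, -0.079, 0.703]
contact_force: [0.1, 0.7, 0.1]
gripper_width: -0.4
```

```bash
python3 -c "
from h import *
s=rep()"
```

```text
t 4.25 board [-64.987  31.253  72.753] F board -0.09801510460841376 0.6951679363092048 0.07074492588705084 w -0.4 tooly in board deg 0.058088576671146065
```

{"name": "drive_tool", "arguments": {
  "motion": [
    [3, -4, 0, 0],
    [0, 4, 0, 0],
    [0, 3, 0, 0],
    [0, 3, 0, 0],
    [0, 0, 0, 0],
    [0, 0, 0, 0]
  ]
}}

```text
clock: 4.75
position: [533.0, 111.5, 68.9]
ee_rot: [0.079, 0.703, -0.079, 0.703]
contact_force: [-0.8, -0.8, 0.3]
gripper_width: -0.4
```

```bash
python3 -c "
from h import *
s=rep()"
```

```text
t 4.75 board [-65.177  37.198  68.948] F board -0.5737002556786479 -0.9491466857187472 0.26845798688534334 w -0.38 tooly in board deg 0.07703945869771925
```

{"name": "drive_tool", "arguments": {
  "motion": [
    [0, 2, 0, 0],
    [0, 2, 0, 0],
    [0, 2, 0, 0],
    [0, 0, 0, 0],
    [0, 0, 0, 0]
  ]
}}

```text
clock: 5.17
position: [534.3, 117.1, 69.3]
ee_rot: [0.079, 0.703, -0.079, 0.703]
contact_force: [0.3, -0.3, -0.5]
gripper_width: 0.3
```

```bash
python3 -c "
from h import *
s=rep();a=arm.get_image('wrist')[:,:,::-1]
cv2.imwrite('pics/w3.png',a)"
```

```text
t 5.1667 board [-65.099  42.974  69.295] F board 0.4159083636542873 -0.2532056129925202 -0.48000791506554397 w 0.31 tooly in board deg 0.05820206423664381
```

View pics/w3.png

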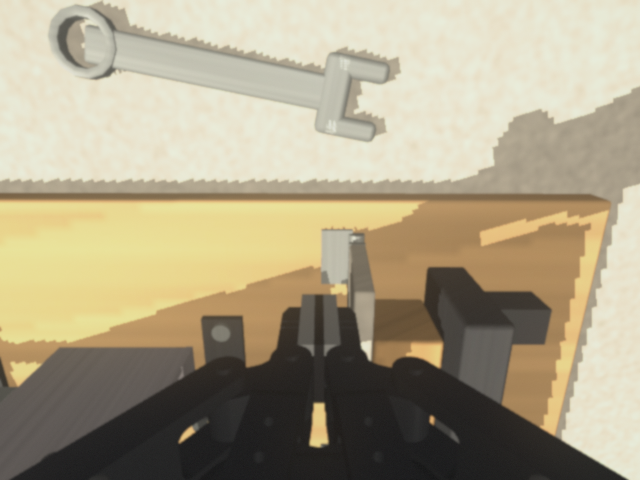

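The panel's end is now at columns ~350–372 and nearly upright, just short of the batten (~375). I'll keep pushing in small steps.

{"name": "drive_tool", "arguments": {
  "motion": [
    [0, 2, 0, 0],
    [0, 2, 0, 0],
    [0, 0, 0, 0],
    [0, 0, 0, 0]
  ]
}}

```text
clock: 5.55
position: [535.1, 120.9, 69.3]
ee_rot: [0.079, 0.703, -0.079, 0.703]
contact_force: [0.3, 0.3, -0.3]
gripper_width: -0.1
```

{"name": "drive_tool", "arguments": {
  "motion": [
    [0, 2, 0, 0],
    [0, 0, 0, 0],
    [0, 0, 0, 0]
  ]
}}

```text
clock: 5.8
position: [535.2, 121.8, 69.3]
ee_rot: [0.079, 0.703, -0.08, 0.702]
contact_force: [1.0, -4.6, 2.5]
gripper_width: -0.1
```

```bash
python3 -c "
from h import *
s=rep()"
```

```text
t 5.8 board [-65.304  47.717  69.268] F board 2.00294147754027 -4.216216480890103 2.5334566457988963 w -0.11 tooly in board deg 0.043944440334237965
```

{"name": "drive_tool", "arguments": {
  "motion": [
    [0, 2, 0, 0],
    [0, 0, 0, 0],
    [0, 0, 0, 0],
    [0, 0, 0, 0]
  ]
}}

```text
clock: 6.13
position: [535.2, 122.2, 69.2]
ee_rot: [0.078, 0.703, -0.081, 0.702]
contact_force: [2.0, -10.1, 2.6]
gripper_width: -0.1
```

```bash
python3 -c "
from h import *
s=rep()
a=arm.get_image('wrist')[:,:,::-1];b=arm.get_image('scene')[:,:,::-1];c=arm.get_image('top')[:,:,::-1]
cr=lambda I,n,r:cv2.resize(I[(u:=proj(W(0,20,40),campose(n))[0].astype(int))[1]-r:u[1]+r,u[0]-r:u[0]+r],(400,400),interpolation=cv2.INTER_CUBIC)
cv2.imwrite('pics/c4.png',np.hstack([a[200:440,200:440].repeat(1,0) if 0 else cv2.resize(a[200:440,240:480],(400,400)),cr(b,'scene',60)]))"
```

```text
t 6.1333 board [-65.437  48.107  69.232] F board 4.24721900741602 -9.378504940044795 2.6459642282968794 w -0.05 tooly in board deg 0.021743456669362143
```

View pics/c4.png

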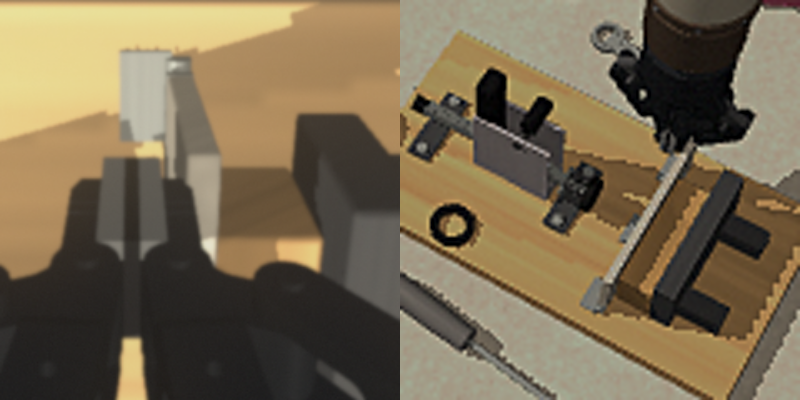

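The panel now stands upright, flat against the batten: the push stalled at 9 N and the pictures agree. Next I'll retreat, rise and go above the handle and trigger, opening the gripper.

{"name": "drive_tool", "arguments": {
  "motion": [
    [0, -8, 0, 0],
    [-20, -12, 0, 0],
    [-35, -10, 0, 0],
    [-35, -10, 0, 0],
    [-30, -10, 0, 0],
    [0, -27, 20, 0],
    [0, -27, 20, 0],
    [0, -27, 20, 0],
    [0, 0, 5, 0],
    [0, 0, 0, 0]
  ]
}}

```text
clock: 7.12
position: [571.2, -18.5, 188.9]
ee_rot: [0.081, 0.702, -0.08, 0.703]
contact_force: [-0.4, -0.5, 0.6]
gripper_width: -0.2
```

{"name": "drive_tool", "arguments": {
  "motion": [
    [0, 0, 0, 0],
    [0, 0, 0, 0]
  ],
  "grip": 85
}}

```text
clock: 7.28
position: [569.8, -16.6, 189.1]
ee_rot: [0.079, 0.703, -0.079, 0.703]
contact_force: [0.3, -0.3, 0.6]
gripper_width: 23.4
```

```bash
python3 -c "
from h import *
s=rep()
a=arm.get_image('wrist')[:,:,::-1].copy();cam=campose('wrist',s)
for q,c in (((0,-50,140),(0,255,0)),((0,-94,150),(255,0,0)),((0,0,60),(0,0,255)),((0,58,79),(255,255,0)),((0,-190,18),(0,255,255)),((0,190,18),(0,255,255))):
    cv2.drawMarker(a,tuple(int(v) for v in proj(W(*q),cam)[0]),c,0,14,1)
cv2.imwrite('pics/w5.png',a)"
```

```text
t 7.2833 board [ -0.645 -79.44  189.081] F board 0.32838791238765236 -0.18162144550168102 0.5632324139172826 w 23.42 tooly in board deg 0.10963251020969655
```

View pics/w5.png

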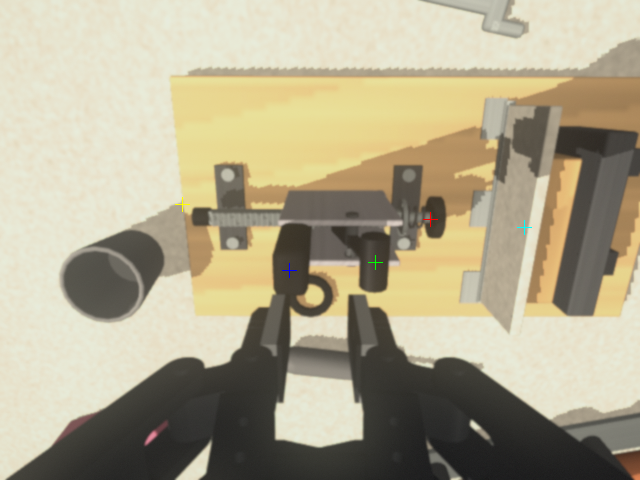

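The markers fit to about 2 mm, with the real board about 2 mm further along +y. Handle top is at (290,270), trigger head at (375,258), and the pad's front at column ~445, so rod ≈ 8 mm. I'll let the gripper open and then go down astride both.

{"name": "drive_tool", "arguments": {
  "motion": [
    [0, 0, 0, 0],
    [0, 0, 0, 0],
    [0, 0, 0, 0],
    [0, 0, 0, 0],
    [0, 0, 0, 0]
  ]
}}

```text
clock: 7.75
position: [570.2, -17.3, 189.4]
ee_rot: [0.079, 0.703, -0.079, 0.703]
contact_force: [0.2, 0.3, -0.2]
gripper_width: 85.7
```

{"name": "drive_tool", "arguments": {
  "motion": [
    [20, 0, 0, 0],
    [20, 0, 0, 0],
    [20, 0, 0, 0],
    [15, 0, 0, 0],
    [2, 0, 0, 0],
    [0, 0, 0, 0]
  ]
}}

```text
clock: 8.25
position: [569.8, -17.7, 111.5]
ee_rot: [0.079, 0.703, -0.079, 0.702]
contact_force: [-0.4, 0.9, 0.2]
gripper_width: 84.5
```

```bash
python3 -c "
from h import *
s=rep()"
```

```text
t 8.25 board [ -0.477 -80.534 111.544] F board -0.5766881273633403 0.7411179883963552 0.1740082137386189 w 84.51 tooly in board deg 0.06154092098183217
```

{"name": "drive_tool", "arguments": {
  "motion": [
    [0, 0, 0, 0],
    [0, 0, 0, 0],
    [0, 0, 0, 0],
    [0, 0, 0, 0],
    [0, 0, 0, 0]
  ],
  "grip": 60
}}

```text
clock: 8.67
position: [573.4, -15.5, 115.3]
ee_rot: [0.08, 0.7, -0.077, 0.706]
contact_force: [0.3, 6.1, 2.4]
gripper_width: 59.8
```

```bash
python3 -c "
from h import *
s=rep()"
```

```text
t 8.6667 board [  2.613 -77.617 115.349] F board -1.1082908805428324 5.975834145694329 2.4022688605842175 w 59.84 tooly in board deg 0.11923661930255676
```

{"name": "drive_tool", "arguments": {
  "motion": [
    [0, 0, 0, 0],
    [0, 0, 0, 0],
    [0, 0, 0, 0],
    [0, 0, 0, 0],
    [0, 0, 0, 0]
  ],
  "grip": 43
}}

```text
clock: 9.08
position: [573.0, -19.2, 116.9]
ee_rot: [0.078, 0.7, -0.079, 0.705]
contact_force: [-0.3, -6.0, 9.3]
gripper_width: 43.0
```

```bash
python3 -c "
from h import *
s=rep()"
```

```text
t 9.0833 board [  3.003 -81.27  116.873] F board 1.004160766246788 -5.93525807793986 9.311910075918583 w 43.02 tooly in board deg 0.14985456912943929
```

The tool was lifted about 5 mm with 9 N, so the fingertips probably reach the pump head as they close. I'll release, raise by 7 mm and shift 1.5 mm away from the handle contact.

{"name": "drive_tool", "arguments": {
  "motion": [
    [0, 0, 0, 0],
    [-4, -1, 0, 0],
    [-3, -0.5, 0, 0],
    [0, 0, 0, 0],
    [0, 0, 0, 0],
    [0, 0, 0, 0]
  ],
  "grip": 85
}}

```text
clock: 9.58
position: [569.6, -19.1, 119.3]
ee_rot: [0.079, 0.703, -0.079, 0.702]
contact_force: [-0.6, 0.1, 0.3]
gripper_width: 85.0
```

```bash
python3 -c "
from h import *
s=rep()"
```

```text
t 9.5833 board [ -0.297 -81.982 119.316] F board -0.5778824908989987 -0.06668512775683741 0.3302287418087088 w 85.03 tooly in board deg 0.05984025708179993
```

{"name": "drive_tool", "arguments": {
  "motion": [
    [0, 0, 0, 0],
    [0, 0, 0, 0],
    [0, 0, 0, 0],
    [0, 0, 0, 0],
    [0, 0, 0, 0],
    [0, 0, 0, 0],
    [0, 0, 0, 0]
  ],
  "grip": 43
}}

```text
clock: 10.17
position: [572.3, -19.1, 121.7]
ee_rot: [0.079, 0.701, -0.079, 0.705]
contact_force: [1.2, -0.9, 6.9]
gripper_width: 43.2
```

```bash
python3 -c "
from h import *
s=rep()"
```

```text
t 10.1667 board [  2.344 -81.354 121.705] F board 1.3765046827827487 -0.6221344046845988 6.883745410150281 w 43.15 tooly in board deg 0.1368715531517854
```

The upward force is just friction as the pads swing while closing. Full squeeze is reached (43 mm), so I'll release and do a third pump, then look.

{"name": "drive_tool", "arguments": {
  "motion": [
    [0, 0, 0, 0],
    [0, 0, 0, 0],
    [0, 0, 0, 0],
    [0, 0, 0, 0],
    [0, 0, 0, 0],
    [0, 0, 0, 0]
  ],
  "grip": 85
}}

```text
clock: 10.67
position: [569.4, -19.4, 119.1]
ee_rot: [0.079, 0.703, -0.079, 0.702]
contact_force: [-0.3, 0.9, -0.4]
gripper_width: 84.9
```

```bash
python3 -c "
from h import *
s=rep()
cv2.imwrite('pics/w6.png',arm.get_image('wrist')[:,:,::-1]);b=arm.get_image('scene')[:,:,::-1]
u=proj(W(0,20,40),campose('scene'))[0].astype(int);print(u)
b=cv2.resize(b[u[1]-40:u[1]+40,u[0]-53:u[0]+53],(400,302),interpolation=cv2.INTER_CUBIC)
a=cv2.imread('pics/w6.png');a=cv2.resize(a,(400,300))
cv2.imwrite('pics/c6.png',np.hstack([a,b[:300]]))"
```

```text
t 10.6667 board [ -0.408 -82.24  119.062] F board -0.5127421711855396 0.8298918311751825 -0.388180323671105 w 84.95 tooly in board deg 0.05191402056706152
[355 285]
```

View pics/c6.png

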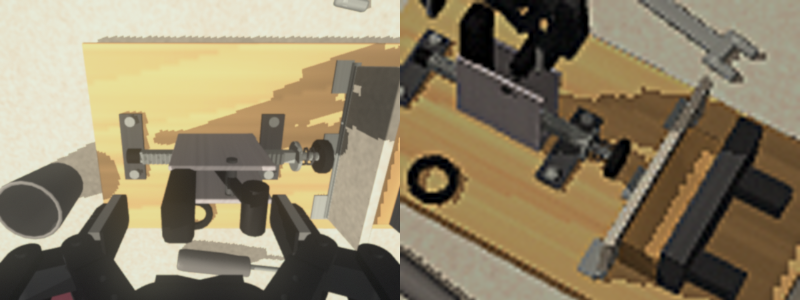

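The pad has moved forward: its front edge is at (331,155) in the half-size wrist picture, roughly 25 mm short of the panel. I'll compute the rod value from the pad's rim in both wrist pictures.

```bash
cat >> h.py <<'E'
def padcol(y,cam):
    t=np.linspace(0,6.28,60);P=np.array([W(16*np.cos(a),y,44+16*np.sin(a)) for a in t])
    p=proj(P,cam);return p[:,0].max(),p[p[:,0].argmax(),1]
E
python3 -c "
from h import *
s=arm.read_state();cam=campose('wrist',s)
im=cv2.imread('pics/w6.png');print(im[248,500:560,:].mean(1).astype(int))
for y in range(20,60,4):print(y,padcol(y,cam),end=' ')
Rt=R.from_quat([.079,.703,-.079,.703]).as_matrix()
print()
cam=campose('wrist',dict(position=np.array([569.8,-16.6,189.1]),ee_rot=[.079,.703,-.079,.703]))
for y in range(0,20,4):print(y,padcol(y,cam),end=' ')
"
```

```text
[124 104  96  94  98 109 115 118 121 117  97  70  55  52  51  52  53  53
  53  52  54  55  57  56  56  58  57  57  56  56  55  55  56  70 108 140
 140 137 150 158 139 116 110 116 119 129 130 133 148 158 161 164 166 166
 166 164 163 161 161 161]
20 (np.float64(506.8743927195831), np.float64(245.12244927142385)) 24 (np.float64(514.236480570291), np.float64(245.12665938801786)) 28 (np.float64(521.598505049575), np.float64(245.13086946837223)) 32 (np.float64(528.9604661582536), np.float64(245.13507951248698)) 36 (np.float64(536.3223638971448), np.float64(245.13928952036278)) 40 (np.float64(543.6841982670669), np.float64(245.14349949200016)) 44 (np.float64(551.045969268838), np.float64(245.1477094273995)) 48 (np.float64(558.4076769032765), np.float64(245.15191932656154)) 52 (np.float64(565.7693211712004), np.float64(245.1561291894863)) 56 (np.float64(573.1309020734278), np.float64(245.16033901617448)) 
0 (np.float64(430.72076512070134), np.float64(211.77052497424967)) 4 (np.float64(436.35517610588033), np.float64(211.77590192758427)) 8 (np.float64(441.9894532089967), np.float64(211.7812787531544)) 12 (np.float64(447.6235964348221), np.float64(211.7866554509647)) 16 (np.float64(453.2576057881283), np.float64(211.7920320210195))
```

Rod was about 8 mm at the start and is about 33 mm now, so each pump gains about 12 mm. Two more pumps are safe (peaks of about 47 and 59 mm); after that comes the careful last squeeze.

{"name": "drive_tool", "arguments": {
  "motion": [
    [0, 0, 0, 0],
    [0, 0, 0, 0],
    [0, 0, 0, 0],
    [0, 0, 0, 0],
    [0, 0, 0, 0],
    [0, 0, 0, 0],
    [0, 0, 0, 0]
  ],
  "grip": 43
}}

```text
clock: 11.35
position: [572.4, -19.2, 122.0]
ee_rot: [0.079, 0.7, -0.079, 0.705]
contact_force: [1.8, -0.9, 7.2]
gripper_width: 43.0
```

{"name": "drive_tool", "arguments": {
  "motion": [
    [0, 0, 0, 0],
    [0, 0, 0, 0],
    [0, 0, 0, 0],
    [0, 0, 0, 0],
    [0, 0, 0, 0],
    [0, 0, 0, 0]
  ],
  "grip": 85
}}

```text
clock: 11.85
position: [569.5, -19.4, 119.1]
ee_rot: [0.079, 0.703, -0.079, 0.702]
contact_force: [-0.7, 0.2, -0.2]
gripper_width: 84.9
```

```bash
cat >> h.py <<'E'
def padmeas(name):
    s=rep();im=arm.get_image("wrist")[:,:,::-1];cv2.imwrite(f"pics/{name}.png",im);cam=campose("wrist",s)
    ys=np.arange(0,80,.5);cols=[padcol(y,cam)[0] for y in ys]
    r=int(round(padcol(40,cam)[1]))+3;g=im[r].mean(1);print("row",r,[int(v) for v in g[500:620:2]]);
    return lambda c:np.interp(c,cols,ys)-2
E
python3 -c "
from h import *
f=padmeas('w7')
for c in range(530,590,6):print(c,round(f(c),1),end='; ')"
```

```text
t 11.85 board [ -0.385 -82.221 119.094] F board -0.7437997523151824 -0.015456546115343112 -0.23862516409661155 w 84.93 tooly in board deg 0.05332560161544521
row 249 [91, 135, 162, 144, 123, 119, 87, 78, 110, 122, 145, 114, 95, 112, 122, 130, 71, 52, 50, 50, 51, 54, 56, 55, 55, 55, 55, 54, 63, 78, 80, 81, 84, 135, 155, 157, 158, 160, 161, 161, 157, 154, 156, 158, 160, 160, 156, 154, 154, 157, 159, 160, 159, 146, 173, 218, 224, 223, 221, 221]
530 30.4; 536 33.6; 542 36.9; 548 40.1; 554 43.4; 560 46.7; 566 49.9; 572 53.2; 578 56.4; 584 59.7;
```

Rod ≈ 44 mm. Fourth pump next: its peak is at most about 59 mm, so it's safe.

{"name": "drive_tool", "arguments": {
  "motion": [
    [0, 0, 0, 0],
    [0, 0, 0, 0],
    [0, 0, 0, 0],
    [0, 0, 0, 0],
    [0, 0, 0, 0],
    [0, 0, 0, 0],
    [0, 0, 0, 0]
  ],
  "grip": 43
}}

```text
clock: 12.48
position: [572.4, -19.2, 122.0]
ee_rot: [0.079, 0.7, -0.079, 0.705]
contact_force: [0.9, -0.7, 7.2]
gripper_width: 43.1
```

{"name": "drive_tool", "arguments": {
  "motion": [
    [0, 0, 0, 0],
    [0, 0, 0, 0],
    [0, 0, 0, 0],
    [0, 0, 0, 0],
    [0, 0, 0, 0],
    [0, 0, 0, 0]
  ],
  "grip": 85
}}

```text
clock: 12.98
position: [569.4, -19.4, 119.1]
ee_rot: [0.079, 0.703, -0.079, 0.702]
contact_force: [-0.3, -0.9, 0.4]
gripper_width: 85.1
```

```bash
python3 -c "
from h import *
f=padmeas('w8')
for c in range(530,600,6):print(c,round(f(c),1),end='; ')"
```

```text
t 12.9833 board [ -0.402 -82.237 119.069] F board -0.09560182495124164 -0.9638966286175418 0.4171650589822605 w 85.08 tooly in board deg 0.052064461403038845
row 249 [193, 193, 194, 193, 193, 194, 191, 154, 123, 123, 123, 149, 165, 160, 133, 111, 74, 82, 112, 121, 116, 95, 98, 129, 126, 90, 54, 50, 48, 48, 49, 51, 55, 54, 53, 52, 53, 52, 95, 155, 157, 154, 155, 157, 159, 159, 156, 153, 154, 157, 159, 161, 159, 146, 172, 217, 225, 222, 221, 220]
530 30.3; 536 33.6; 542 36.9; 548 40.1; 554 43.4; 560 46.6; 566 49.9; 572 53.1; 578 56.4; 584 59.7; 590 62.9; 596 66.2;
```

Rod ≈ 55.5 mm, about 2.5 mm short of the panel. For the last squeeze I'll move the gripper back so the handle finger stays clear and the wrist force shows the trigger load. Then I'll squeeze in small steps.

{"name": "drive_tool", "arguments": {
  "motion": [
    [0, -2, 0, 0],
    [0, -2, 0, 0],
    [0, 0, 0, 0],
    [0, 0, 0, 0],
    [0, 0, 0, 0]
  ],
  "grip": 75
}}

```text
clock: 13.45
position: [570.4, -21.1, 120.5]
ee_rot: [0.08, 0.701, -0.078, 0.704]
contact_force: [0.0, 7.3, 3.4]
gripper_width: 75.0
```

```bash
python3 -c "
from h import *
rep()"
```

```text
t 13.45 board [  0.915 -83.677 120.512] F board -1.6304400287525533 7.124331771844571 3.4068993197142756 w 74.96 tooly in board deg 0.1005553047048116
```

{"name": "drive_tool", "arguments": {
  "motion": [
    [0, 0, 0, 0],
    [0, 0, 0, 0],
    [0, 0, 0, 0],
    [0, 0, 0, 0]
  ],
  "grip": 71
}}

```text
clock: 13.78
position: [571.2, -20.4, 121.0]
ee_rot: [0.08, 0.701, -0.077, 0.705]
contact_force: [-0.3, 8.8, 4.6]
gripper_width: 71.2
```

```bash
python3 -c "
from h import *
rep()"
```

```text
t 13.7833 board [  1.511 -82.815 121.037] F board -2.2601939721174844 8.462243102107593 4.623543406450612 w 71.25 tooly in board deg 0.1272398559531183
```

{"name": "drive_tool", "arguments": {
  "motion": [
    [0, -1, 0, 0],
    [0, -1, 0, 0],
    [0, 0, 0, 0],
    [0, 0, 0, 0],
    [0, 0, 0, 0]
  ],
  "grip": 67
}}

```text
clock: 14.2
position: [571.6, -21.6, 121.9]
ee_rot: [0.08, 0.7, -0.077, 0.706]
contact_force: [-0.9, 11.8, 7.3]
gripper_width: 67.0
```

```bash
python3 -c "
from h import *
s=rep()
a=arm.get_image('wrist')[:,:,::-1];cv2.imwrite('pics/w9.png',a)
b=arm.get_image('scene')[:,:,::-1]
u=proj(W(0,20,40),campose('scene'))[0].astype(int)
b=cv2.resize(b[u[1]-40:u[1]+40,u[0]-45:u[0]+45],(400,356),interpolation=cv2.INTER_CUBIC)
a=cv2.resize(a[140:380,370:640],(400,356),interpolation=cv2.INTER_CUBIC)
cv2.imwrite('pics/c9.png',np.hstack([a,b]))"
```

```text
t 14.2 board [  2.203 -83.964 121.89 ] F board -3.493688657613632 11.27802553239405 7.328603160473314 w 66.98 tooly in board deg 0.15457915133152675
```

View pics/c9.png

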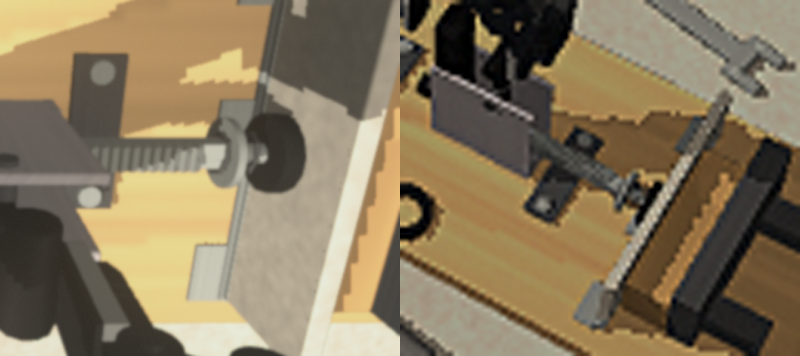

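The pad is against the panel, the panel is still flat on the batten, and the spring is partly compressed. The force suggests about 6–7 mm. I'll check that geometrically by comparing the flange and pad positions before and after (w8 against w9).

```bash
python3 -c "
from h import *
s=rep()
a=cv2.imread('pics/w8.png');b=cv2.imread('pics/w9.png')
t=b[216:272,508:534]
m=cv2.matchTemplate(a[206:282,460:600],t,cv2.TM_CCOEFF_NORMED);_,v,_,l=cv2.minMaxLoc(m);print('flange w9 508,216 -> w8',l[0]+460,l[1]+206,v)
t=b[212:276,552:582]
for r in (243,249,255):
  print('w9',r,[int(x) for x in b[r,500:590:2].mean(1)]);print('w8',r,[int(x) for x in a[r,500:590:2].mean(1)])
c9=campose('wrist',s)
c8=campose('wrist',dict(position=np.array([569.4,-19.4,119.1]),ee_rot=[.079,.703,-.079,.702]))
for y in (36,46,56):print(y,padcol(y,c8)[0],padcol(y,c9)[0])
"
```

```text
t 14.3 board [  2.195 -83.997 121.854] F board -4.236633228412196 11.349709404186521 7.419161988798432 w 67.36 tooly in board deg 0.15183973942397572
flange w9 508,216 -> w8 500 223 0.9065388441085815
w9 243 [159, 154, 140, 140, 168, 192, 194, 194, 194, 193, 183, 122, 93, 114, 122, 128, 157, 166, 156, 126, 113, 90, 97, 118, 127, 94, 53, 49, 48, 49, 49, 52, 55, 54, 53, 53, 54, 54, 103, 157, 156, 155, 157, 159, 161]
w8 243 [96, 98, 108, 108, 108, 108, 109, 121, 121, 121, 124, 139, 143, 135, 110, 97, 65, 66, 73, 71, 72, 76, 76, 70, 59, 48, 49, 49, 48, 47, 48, 51, 52, 52, 50, 50, 50, 54, 111, 161, 161, 158, 157, 156, 156]
w9 249 [162, 145, 137, 141, 156, 190, 193, 192, 192, 176, 112, 97, 103, 121, 122, 136, 170, 175, 145, 93, 81, 96, 107, 132, 109, 59, 50, 50, 50, 50, 51, 54, 56, 57, 58, 57, 56, 60, 120, 160, 160, 159, 159, 158, 159]
w8 249 [193, 193, 194, 193, 193, 194, 191, 154, 123, 123, 123, 149, 165, 160, 133, 111, 74, 82, 112, 121, 116, 95, 98, 129, 126, 90, 54, 50, 48, 48, 49, 51, 55, 54, 53, 52, 53, 52, 95, 155, 157, 154, 155, 157, 159]
w9 255 [166, 159, 174, 191, 185, 128, 91, 87, 90, 100, 108, 116, 123, 123, 127, 167, 185, 169, 90, 85, 72, 54, 52, 52, 50, 52, 52, 51, 51, 50, 53, 57, 58, 56, 58, 56, 57, 96, 152, 160, 164, 164, 162, 159, 162]
w8 255 [191, 191, 191, 192, 192, 191, 179, 131, 122, 122, 125, 161, 173, 165, 122, 96, 96, 105, 152, 166, 134, 100, 109, 156, 149, 79, 50, 49, 51, 49, 51, 52, 55, 57, 55, 57, 55, 54, 89, 152, 161, 158, 157, 157, 159]
36 536.5972377281886 536.7005468282845
46 554.9962270009834 554.8329227813151
56 573.3941349979506 572.9533265973309
```

```bash
python3 -c "
from h import *
I={k:cv2.imread(f'pics/w{k}.png') for k in (6,7,8,9)}
def rim(im):
    g=im[249,500:600].mean(1);d=np.where(g<62)[0];r=d[d>20].max();r=[i for i in d if i<90 and i>20][-1]
    return 500+r
t=I[8][223:275,500:528]
for k in I:
    m=cv2.matchTemplate(I[k][200:290,440:600],t,cv2.TM_CCOEFF_NORMED);_,v,_,l=cv2.minMaxLoc(m)
    print(k,'flange',l[0]+440,l[1]+200,round(v,2),'rim',rim(I[k]),'diff',rim(I[k])-l[0]-440)
print([int(x) for x in I[7][249,536:572].mean(1)],[int(x) for x in I[6][249,510:550].mean(1)])
"
```

```text
6 flange 459 224 0.74 rim 532 diff 73
7 flange 480 224 0.89 rim 555 diff 75
8 flange 500 223 1.0 rim 575 diff 75
9 flange 508 216 0.88 rim 574 diff 66
[50, 51, 50, 50, 51, 50, 54, 54, 56, 55, 55, 55, 55, 55, 55, 54, 55, 54, 54, 56, 63, 74, 78, 79, 80, 81, 81, 80, 84, 105, 135, 151, 155, 156, 157, 157] [111, 78, 57, 53, 52, 53, 52, 51, 52, 52, 54, 56, 59, 56, 57, 57, 57, 55, 55, 57, 55, 57, 57, 70, 110, 146, 151, 150, 158, 159, 144, 129, 131, 136, 133, 145, 151, 153, 158, 161]
```

Image measure: the spring is compressed about 5 mm; force says about 6–7 mm. I'll go a little further, by about 2–2.5 mm, towards mid-travel.

{"name": "drive_tool", "arguments": {
  "motion": [
    [0, -1, 0, 0],
    [0, -0.5, 0, 0],
    [0, 0, 0, 0],
    [0, 0, 0, 0],
    [0, 0, 0, 0],
    [0, 0, 0, 0]
  ],
  "grip": 63.5
}}

```text
clock: 14.8
position: [571.9, -22.8, 122.3]
ee_rot: [0.081, 0.699, -0.076, 0.706]
contact_force: [0.5, 11.9, 8.7]
gripper_width: 63.6
```

```bash
python3 -c "
from h import *
s=rep()
a=arm.get_image('wrist')[:,:,::-1];cv2.imwrite('pics/w10.png',a)
b=cv2.imread('pics/w9.png')
for n,(y0,y1,x0,x1) in dict(flange=(216,272,508,534),padrim=(225,265,545,585),board=(160,215,420,450)).items():
    m=cv2.matchTemplate(a[y0-12:y1+12,x0-15:x1+15],b[y0:y1,x0:x1],cv2.TM_CCOEFF_NORMED);_,v,_,l=cv2.minMaxLoc(m);print(n,'shift',l[0]-15,l[1]-12,round(v,2))
e=arm.get_image('scene')[:,:,::-1]
u=proj(W(0,20,40),campose('scene'))[0].astype(int)
e=cv2.resize(e[u[1]-40:u[1]+40,u[0]-45:u[0]+45],(400,356),interpolation=cv2.INTER_CUBIC)
cv2.imwrite('pics/c10.png',np.hstack([cv2.resize(a[140:380,370:640],(400,356),interpolation=cv2.INTER_CUBIC),e]))"
```

```text
t 14.8 board [  2.773 -84.979 122.319] F board -2.168978839531224 11.723424580133594 8.66230881946326 w 63.56 tooly in board deg 0.16570430388570892
flange shift 4 -2 0.9
padrim shift 1 -1 0.99
board shift 1 -1 0.99
```

View pics/c10.png

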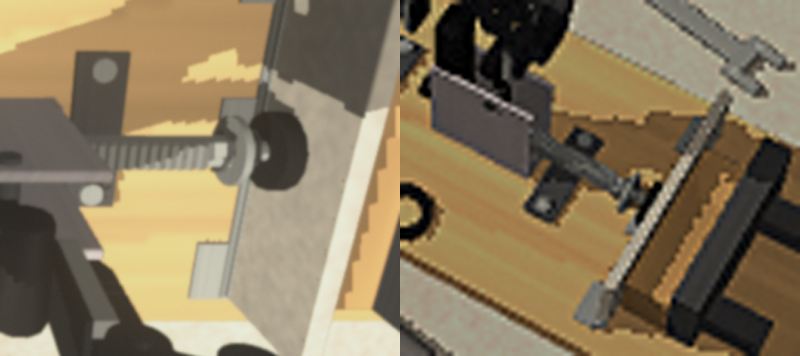

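The panel is upright on the batten with the pad pressed on it. The flange moved about 3 px (1.7 mm) closer to the pad, so the compression is about 6.5–8 mm, near mid-range. I'm handing in while holding.

```bash
python3 -c "
from h import *
rep();print(arm.job_done());rep()"
```

```text
t 14.9 board [  2.779 -85.002 122.326] F board -2.9542495743953237 12.353366836878926 8.508288464503602 w 63.58 tooly in board deg 0.16841151203662752
the job is handed in; nothing more can be done
None
the job is handed in; nothing more can be done
```

I folded the panel upright against the batten, pumped the trigger four full times, and handed in at 14.9 s while holding a partial fifth squeeze. The hand-in gives no verdict.

**Last checks:**
- **Trigger:** the wrist force was about 12 N against the trigger. By the finger position it is about 11–12 mm into its 18 mm squeeze.
- **Panel and batten:** in the last pictures the pad is on the panel and the panel is flat on the upright batten.
- **Bystanders:** nothing came near them. I did not measure their positions again, but those in view in the last pictures looked undisturbed.

**Spring compression:** the two estimates differ a little. The flange-to-pad gap in the images gives about 6.5 mm, while the wrist force suggests 7–8 mm. Both are well inside the 3–12.5 mm allowed.

**What went wrong on the way:**
- **First push on the panel:** the fingers were too low and the panel's edge wedged under the finger linkage, giving 42 N upwards for a moment. If the judge counts that as the gripper's body pressing, it is over the 40 N limit. I raised the tool and the rest of the fold was clean.
- **First pump:** it also lifted the tool about 5 mm, so I raised the tool 7 mm. A smaller upward force (7–9 N) stayed in every squeeze, which I put down to friction.

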